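# Take the ladle out and screw the leaning jar shut

### The job

The amber jar leaning in its bamboo rest was left open with the ladle standing in it. Stand the ladle, bowl down, in the empty tall white utensil crock; then swing the jar's hinged lid over onto the mouth and screw it clockwise until it stops. Leave everything else standing where it is.

Things in the scene. Friction and masses are not known exactly. Their poses are not given: they have to be found in the camera images.
- jar_rest: fixed bamboo rest (foot 125 x 74 mm) on the turntable; in it leans a straight amber glass jar, 64 mm outside, 56 mm inside diameter, 105 mm long, open at its upper end. Origin: under the foot, on the turntable's top; z up. The jar leans 30 degrees towards the rest's own -x (roughly to the robot): its axis, bottom to mouth, is (-0.5, 0, 0.866) in this frame
- mouth (a point): centre of the jar's open mouth, in the plane of the rim (about 123 mm above the turntable top); axes as jar_rest
- hinge_pin (a point): middle of the lid's hinge pin, at the upper, far edge of the mouth (42 mm from the mouth's centre, along (0.866, 0, 0.5) in jar_rest axes, and 2.5 mm above the rim plane along the jar's axis). The pin runs along the y axis of jar_rest; axes as jar_rest
- lid_swing (a joint): swing of the lid about the hinge pin, rad: 0 = lid lies on the mouth, coaxial with the jar; grows as it opens up and back (1.57 = disc parallel to the jar's axis, standing beyond the mouth, outer face looking away from the mouth); range 0 to 1.95. Friction of 0.05 N m keeps it where it is left; 1 to 3 N on the outer face pushes it over
- lid (a joint): turn of the lid's screw about its own axis, rad: 0 = home against the stop; grows anticlockwise, seen onto the lid's top, to 3.0; turning clockwise lowers it. Friction 0.12 N m. A dark bar inlaid in the lid's top runs from the centre to the rim and points to the hinge when home. The lid neither rises nor sinks as it turns
- lid_top (a point): centre of the outer (top) face of the lid: a round knurled aluminium disc, 62 mm diameter, 22 mm thick, on a steel carrier plate (64 mm diameter, 4 mm) that swings on the hinge. z points outward along the lid's axis. When shut it is on the jar's axis, 27 mm above the rim plane, and the disc's side can be gripped from 5 to 27 mm above the rim plane
- ladle: stainless ladle, 165 mm long, 0.12 kg: round bowl (34 mm diameter, 24 mm deep), straight handle 10 mm in diameter. Origin: centre of the bowl's underside; z up along the handle, whose centre line is 12 mm from the origin on the -x side and ends at z = 165 mm. It starts bowl down in the jar, handle along the jar's lower wall about parallel to the jar's axis, sticking some 65 mm out of the mouth
- ladle_bowl (a point): centre of the ladle's bowl, 12 mm above the ladle's origin; axes as ladle
- crock: empty cylindrical white ceramic utensil crock standing on the counter, outside diameter 92 mm, inside 82 mm, 100 mm high, inner floor 7 mm up, 0.8 kg, loose. Origin: centre of its underside; z up
- turntable: fixed round birch turntable, 360 mm diameter, top 30 mm above the counter. Origin: centre of its underside
- ramekin: bystander: white ceramic ramekin on the turntable, 76 mm diameter, 42 mm high. Origin: centre of underside
- rose_mold: bystander: pink rose mold on the turntable, 80 mm diameter, about 36 mm high. Origin: centre of underside
- soap_rack: bystander: slatted bamboo soap rack on the turntable behind the jar, 62 x 110 mm, 20 mm high. Origin: centre of underside
- pump_bottle: bystander: white pump bottle on the counter, 72 mm diameter, 160 mm high, spout to its -x. Origin: centre of underside
- soap_bar: bystander: cream bar of soap lying on the counter, 55 x 85 mm, 28 mm high. Origin: centre of underside
- stone_bowl: bystander: marble bowl on the counter, 110 mm diameter, 60 mm high. Origin: centre of underside
- oil_bottle: bystander: green glass bottle on the counter, 56 mm diameter, 170 mm high. Origin: centre of underside
Mind the look-alikes: they are no part of the job. What is shaped like the crock but purple is not meant.

How it is judged:
By the outcome, as a careful person would: the job done as asked, in the order asked, and still so for the second after the job is handed in, with the robot touching nothing.
It also fails if it takes over 64 s, if anything falls off the work surface, if the arm or the gripper's body presses on something with over 40 N, if the wrist force passes 120 N, or if a joint passes its speed limit or range.

### The arm

A 6-joint arm with a two-finger parallel gripper is mounted at the origin on the work surface. World frame = base frame: x ahead of the robot, y to its left, z up, the work surface at z = 0. Lengths are in m, angles in rad, forces in N, time in s.
With the tool pointing down it reaches from about 0.275 to 0.75 m from the base axis. Payload 10.2 kg.
Tool frame: the origin (TCP) lies at the very end of the fingers, on their centre line; the grasp point (between the pads) lies 19 mm behind it; z points along the fingers, y is the direction in which the jaws open and shut (so a half turn about z gives the same grasp; the last joint's range is limited). The gripper opens to 85 mm and grips with 20 to 120 N. Pads are 22 mm wide; open, the fingers measure 114 mm over their backs; the gripper's body (76 mm by 85 mm) begins 54 mm behind the grasp point. The pads swing forward as they close: fully open they stand 13 mm farther back than shut.
Start: joints at [1.044, 0.313, 1.498, -0, 1.331, -0.223], TCP at [0.157, 0.501, 0.231] pointing down, gripper open.
Joint ranges: [-2.94, 2.94], [-0.97, 2.17], [0.19, 2.56], [-1.23, 4.37], [0.02, 3.11], [-2.88, 2.88]. Speed limits (rad/s): [2.39, 2.39, 3.01, 3.14, 3.14, 3.14].

### API

Orientations are given as a unit quaternion [w, x, y, z].
In Python, from workcell import manip gives the robot as it stands.
- The arm moves only by the shell command python3 -m jog 'ROWS' [FORCE]. ROWS is JSON, a list of rows, each a list of 7 numbers: the shift along the tool's x, y, z in units of 50 mm (1.0 is 50 mm), then the turn, a rotation vector about the tool's x, y, z in units of 8 degrees (1.0 is 8 degrees), then the finger opening in mm, from 0 to 85.4. A call has 1 to 5 rows; each row is the pose to reach, as a shift and turn from the pose measured when the call began, along the tool's axes at that moment; what a row does not reach only later rows make up. A row lasts 1/8 s, in which the tool goes at most 62.5 mm and 10.7 degrees, less where a joint would pass 70% of its speed; a pose out of reach is approached as far as the arm can. A call with a gripper value outside its range is refused whole. The fingers move at their own pace and stop on an object; FORCE is the grip in N (left out, the last holds). Time passes only in rows, so rows that repeat a pose let the fingers close. It gives the time, the measured TCP pose, the force and the opening at its end, in the units of the state.
- manip.sense(): the state, without advancing time (a new reading comes with each control period).
- manip.snapshot(name): name is "scene" or "side" or "wrist"; returns the picture (384x512x3 uint8, red, green, blue); there is no depth.
- manip.camera_model(name): a dict with "fx", "fy", "cx", "cy" (pixels), "R" (3x3) and "t" (3): a world point X has camera coordinates R X + t. Camera axes: x right, y down, z forward; pixel columns grow to the right and rows downward; lengths in m; the calibration is good to about 2 mm. A picture is of the moment at which its call begins: read the wrist's pose just before it. camera_model takes no time and is no camera call; for the wrist camera it gives the pose at the moment of the call.
- manip.finish_job(): hands the job in, once; it reports no verdict.
The state is a dict: "time_s": time; "joint_positions": joint angles; "qd": joint speeds; "tau": joint torques, N m; "tcp_pos": TCP position; "orientation": TCP orientation; "contact_force": force on the tool from outside, world axes, zero at the start; "ft_torque": the same for the moment, N m; "gripper_width": finger opening in m.
Only numpy, scipy, OpenCV 4.12 (cv2) and the standard library are available. Lean on these libraries where they do the work, as an engineer would, in place of code of your own. Each camera call takes 0.05 s, during which the arm holds its last target. There are 200 camera calls.

## Working session

There is one attempt and no reset: what is moved stays moved. The work goes in short steps, Python scripts to look and compute and a shell command to move; the robot and the scene stay as the last step left them, time stands still between calls to the robot, and variables do not carry over. Pictures are saved under pics/ and viewed, about 8 in all and at most 12, crops included, and the job is handed in when it is done.

```bash
mkdir -p pics; ls
python3 - <<'E'
from workcell import manip
import cv2, numpy as np
print(manip.sense())
for n in ("scene","side"):
    im=manip.snapshot(n); np.save(f"pics/{n}0.npy",im); cv2.imwrite(f"pics/{n}0.png",im[:,:,::-1]); print(n,manip.camera_model(n))
a=cv2.imread("pics/scene0.png");b=cv2.imread("pics/side0.png")
E
```

```text
pics
{'time_s': 0.0, 'joint_positions': array([ 1.04358997e+00,  3.13443399e-01,  1.49844947e+00,  6.30573220e-06,
        1.33099794e+00, -2.23406338e-01]), 'qd': array([-1.65383060e-03,  1.97364974e-03, -4.65246709e-04,  8.09323571e-04,
       -1.87684773e-05,  1.94918103e-04]), 'tau': array([-3.25761603e-04, -4.12275946e+01, -2.59743977e+01, -2.27168334e-04,
        4.22979778e-03,  6.07803216e-06]), 'tcp_pos': array([0.15693148, 0.50072301, 0.23073379]), 'orientation': array([-2.40774157e-04,  1.51317245e-01,  9.88485038e-01, -6.02778435e-04]), 'contact_force': array([0.13312202, 0.15512255, 0.01945539]), 'ft_torque': array([ 0.01659626, -0.01724368, -0.01138579]), 'gripper_width': 0.08561611999593603}
scene {'fx': 479.749268967493, 'fy': 479.749268967493, 'cx': 256.0871614069365, 'cy': 190.5719576269446, 'R': array([[ 0.64504516,  0.76393469, -0.01790324],
       [ 0.43835111, -0.38911911, -0.81020653],
       [-0.62591137,  0.5147719 , -0.58587102]]), 't': array([-0.38286597, -0.11970492,  1.69998836])}
side {'fx': 360.73819220101564, 'fy': 360.73819220101564, 'cx': 256.73418221012605, 'cy': 192.96182803413652, 'R': array([[ 0.99362747, -0.11204715,  0.01224247],
       [-0.07577742, -0.74446778, -0.66334419],
       [ 0.08343995,  0.65818931, -0.74821428]]), 't': array([-0.55962029,  0.15782111,  1.25083882])}
```

View pics/scene0.png

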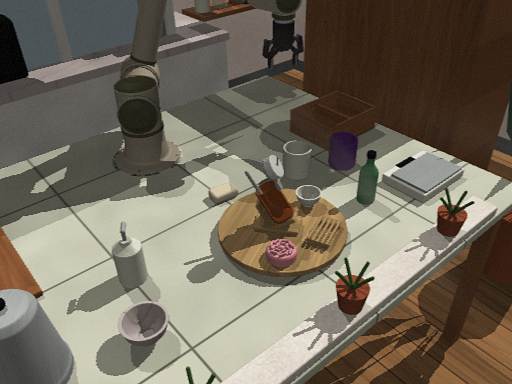

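View pics/side0.png

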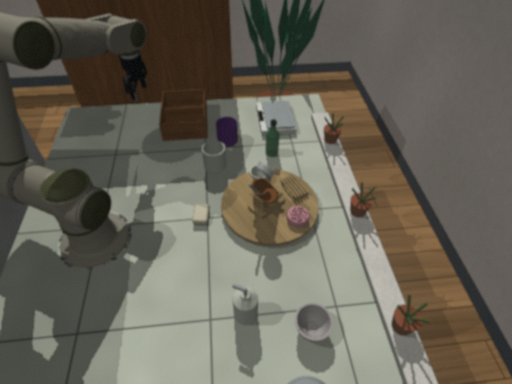

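The scene picture shows the white crock at (297,160) and its purple twin at (343,151). The jar is at (275,200), with the lid or ladle near (272,168) and (252,182). In the side picture the white crock is at (213,155) and the purple one at (227,132). I take the white one as the crock and will confirm it in an enlarged crop.

```bash
cat > h.py <<'E'
from workcell import manip
import cv2, numpy as np
from scipy.spatial.transform import Rotation as Ro
def proj(c,X):
    p=np.asarray(X)@c["R"].T+c["t"]; return np.stack([c["fx"]*p[...,0]/p[...,2]+c["cx"],c["fy"]*p[...,1]/p[...,2]+c["cy"]],-1)
def ray(c,uv):
    d=np.array([(uv[0]-c["cx"])/c["fx"],(uv[1]-c["cy"])/c["fy"],1.]); return -c["R"].T@c["t"], c["R"].T@d
def onz(c,uv,z):
    o,d=ray(c,uv); return o+d*(z-o[2])/d[2]
def tri(obs):
    A=[];b=[]
    for c,uv in obs:
        o,d=ray(c,uv); d/=np.linalg.norm(d); P=np.eye(3)-np.outer(d,d); A.append(P); b.append(P@o)
    x=np.linalg.lstsq(np.vstack(A),np.hstack(b),rcond=None)[0]
    return x,np.linalg.norm(np.vstack(A)@x-np.hstack(b))
def tool():
    s=manip.sense(); q=s["orientation"]; return s["tcp_pos"],Ro.from_quat(q,scalar_first=True)
def plan(p,R):
    "shift/turn units from current pose to target TCP p, matrix R"
    p0,R0=tool(); return np.round(R0.inv().apply(np.asarray(p)-p0)/.05,3), np.round(np.degrees((R0.inv()*R).as_rotvec())/8,3)
E
python3 - <<'E'
from h import *
a=cv2.imread("pics/scene0.png");b=cv2.imread("pics/side0.png")
A=cv2.resize(a[130:280,215:365],(600,600),interpolation=cv2.INTER_CUBIC)[:, :400] if 0 else cv2.resize(a[130:250,225:361],None,fx=4,fy=4,interpolation=cv2.INTER_CUBIC)
cv2.imwrite("pics/c1.png",A)
B=cv2.resize(b[115:240,185:325],None,fx=4,fy=4,interpolation=cv2.INTER_CUBIC)
B=B[:480]
cv2.imwrite("pics/c1.png",cv2.resize(np.hstack([A,B[:480]]),(800,int(480*800/(A.shape[1]+B.shape[1])))))
print(A.shape,B.shape)
cv2.imwrite("pics/c1.png",np.vstack([cv2.resize(a[135:232,235:335],None,fx=6,fy=6,interpolation=cv2.INTER_CUBIC)]))
cv2.imwrite("pics/c2.png",np.vstack([cv2.resize(b[110:240,195:325],None,fx=4.5,fy=4.5,interpolation=cv2.INTER_CUBIC)]))
E
```

```text
(480, 544, 3) (480, 560, 3)
```

View pics/c1.png

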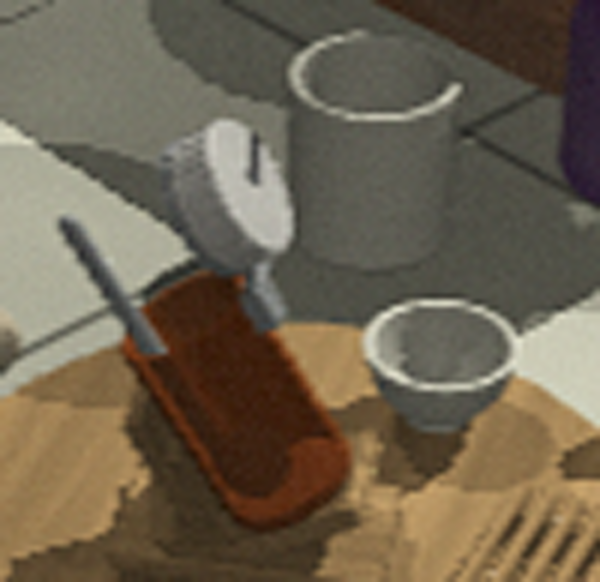

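View pics/c2.png

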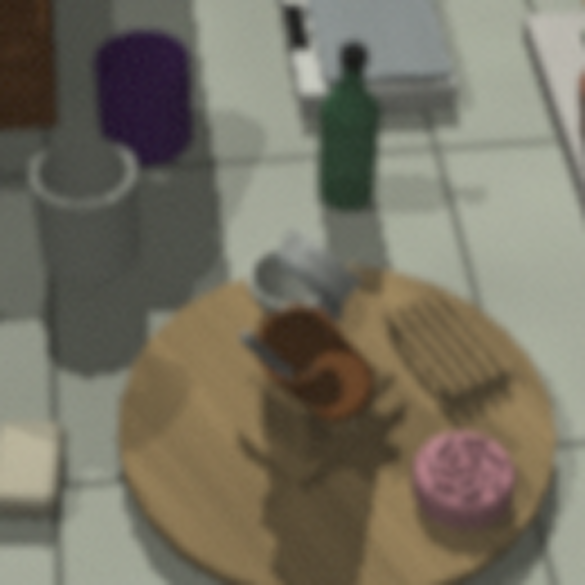

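The crop confirms the white crock, empty, with its rim centre at scene (297.7,147.7) and side (213.4,148.7). The purple one beside it is the look-alike. The ladle handle tip is at scene (246.3,172) and side (250,185.6). The lid stands open with its bar pointing away from the hinge.

Run:
```python
from h import *
s=manip.camera_model("scene");d=manip.camera_model("side");w=manip.camera_model("wrist")
C=lambda u,v:(235+u/6,135+v/6); D=lambda u,v:(195+u/4.5,110+v/4.5)
for n,a,b in [("crock rim",C(376,76),D(83,174)),("tip",C(68,220),D(247,338)),("ramekin",C(441,348),None),]:
    if b: print(n,tri([(s,a),(d,b)]))
print("crock rim planes",onz(s,C(376,76),.1),onz(d,D(83,174),.1))
print("handle exit rough z.15",onz(s,C(148,350),.15),"side exit",onz(d,D(290,368),.15))
print("ramekin",onz(s,C(441,348),.072))
print("hinge",onz(s,C(262,290),.174), "turntable", onz(d,D(340,440),.03))
p,R=tool(); print(p,R.as_matrix()); print("wristcam pos",-w["R"].T@w["t"],w["R"],w["fx"])
Tc=R.as_matrix().T@w["R"].T; print("cam in tool",Tc, R.inv().apply(-w["R"].T@w["t"]-p))
```

```text
crock rim (array([0.42602591, 0.31730831, 0.0985911 ]), np.float64(0.002170131038953752))
tip (array([0.54038127, 0.01571228, 0.19745893]), np.float64(0.0008435074101461372))
crock rim planes [0.42637626 0.31801377 0.1       ] [0.42607982 0.31337143 0.1       ]
handle exit rough z.15 [0.58628326 0.02192171 0.15      ] side exit [0.57330946 0.0252858  0.15      ]
ramekin [0.59697551 0.19693925 0.072     ]
hinge [0.61074941 0.06656792 0.174     ] turntable [0.61908048 0.04981896 0.03      ]
[0.1569424  0.50075799 0.23079492] [[-9.54208213e-01  2.99142766e-01 -5.40796519e-04]
 [ 2.99143175e-01  9.54207719e-01 -9.94871929e-04]
 [ 2.18423473e-04 -1.11109055e-03 -9.99999359e-01]]
wristcam pos [0.08679127 0.52353897 0.37455541] [[ 0.29892158  0.95427653 -0.00148021]
 [ 0.91251596 -0.28538579  0.29303511]
 [ 0.2792141  -0.08894524 -0.95610053]] 322.4865429583918
cam in tool [[ 2.31558116e-04 -9.56037427e-01 -2.93244581e-01]
 [ 9.99999905e-01  3.29635748e-04 -2.85038577e-04]
 [ 3.69171444e-04 -2.93244487e-01  9.56037413e-01]] [ 0.07378496  0.00059285 -0.14374513]
```

```bash
python3 -m jog '[[0,0,-1.2,0,0,0,85],[-0.8,-0.7,-2.2,0,0,0,85],[-1.8,-1.5,-3,0,0,0,85],[-2.8,-2.3,-3,0,0,0,85],[-3.8,-3.1,-3,0,0,0,85]]' | tail -c 400; python3 -m jog '[[-1,-0.8,0,0,0,0,85],[-2,-1.6,0,0,0,0,85],[-3,-2.4,0,0,0,0,85],[-4,-3.2,0,0,0,0,85],[-4.4,-3.5,0,0,0,0,85]]'| tail -c 400
python3 - <<'E'
from h import *
import pickle
p,R=tool(); print(p)
c=manip.camera_model("wrist"); im=manip.snapshot("wrist"); cv2.imwrite("pics/w1.png",im[:,:,::-1]); pickle.dump(c,open("pics/w1.pkl","wb"))
for X in [(0.426,.317,.1),(.54,.016,.197),(.611,.067,.174)]: print(proj(c,X))
E
```

```text
time_s: 0.72
tcp_pos: [0.2796, 0.3139, 0.3805]
orientation: [0.0, 0.151, 0.989, -0.0]
contact_force: [-0.0, 0.9, 0.4]
gripper_width: 0.085
time_s: 1.35
tcp_pos: [0.4384, 0.0787, 0.3801]
orientation: [-0.0, 0.152, 0.988, -0.0]
contact_force: [0.6, -0.3, -0.4]
gripper_width: 0.0852
[0.43836943 0.07874623 0.38008393]
[435.92595957  84.76612318]
[230.97078244 266.59987454]
[289.06913759 294.21844162]
```

View pics/w1.png

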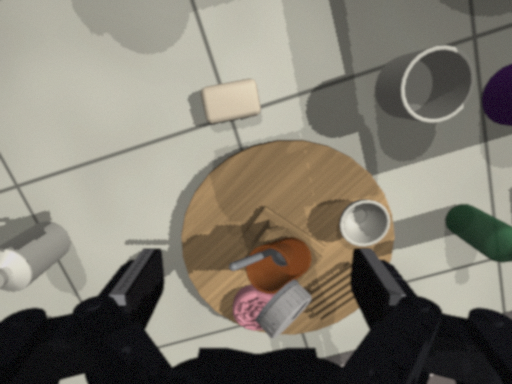

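The wrist view shows the jar mouth near (280,262), the handle tip near (233,267), the lid near (285,307), the crock rim near (436,84), and the rest's foot from (262,207) to (325,240). I'll enlarge the jar area.

Run:
```python
from h import *
a=cv2.imread("pics/w1.png")
cv2.imwrite("pics/w1c.png",cv2.resize(a[195:345,215:365],None,fx=4,fy=4,interpolation=cv2.INTER_CUBIC))
```

```text
(no output)
```

View pics/w1c.png

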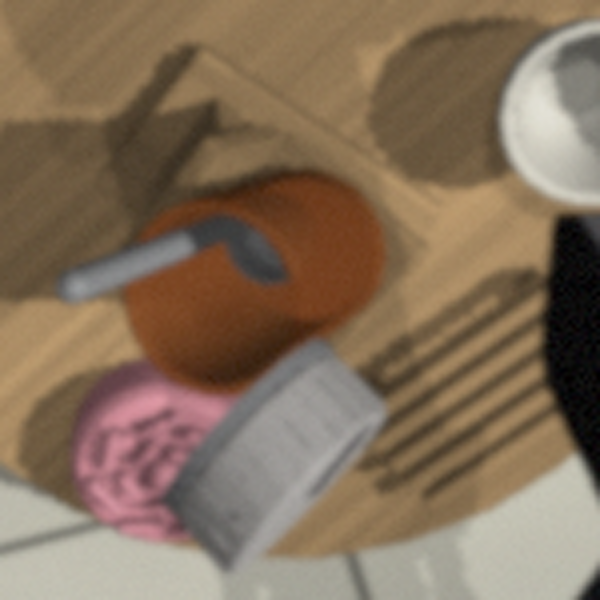

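Run:
```python
from h import *
import pickle
s=manip.camera_model("scene");d=manip.camera_model("side");w=pickle.load(open("pics/w1.pkl","rb"))
C=lambda u,v:(235+u/6,135+v/6); D=lambda u,v:(195+u/4.5,110+v/4.5); W=lambda u,v:(215+u/4,195+v/4)
for z in (.03,.045):
    a,b=onz(w,W(200,48),z),onz(w,W(425,240),z); print("foot",a,b,np.linalg.norm(a-b),np.degrees(np.arctan2(*(b-a)[1::-1])))
for z in (.2,.22):
    for e in [((165,490),(312,340)),((232,570),(387,408))]:
        a,b=onz(w,W(*e[0]),z),onz(w,W(*e[1]),z); print("lid chord",a,b,np.linalg.norm(a-b),np.degrees(np.arctan2(*(b-a)[1::-1])))
print("tip",tri([(s,C(68,220)),(d,D(247,338)),(w,W(72,285))]))
print("lid outer c",tri([(s,C(254,187)),(w,W(309,490))]))
print("exit",tri([(s,C(150,350)),(w,W(190,240))]))
print("crock rim",onz(w,(436,84.5),.1),tri([(s,C(376,76)),(d,D(83,174)),(w,(436,84.5))]))
# mouth rim ends from foot/lid: left rim and lower
for z in (.153,): print("rim left",onz(w,W(128,290),z),"rim L2",onz(w,W(205,385),z))
```

```text
foot [0.54110228 0.0602801  0.03      ] [0.65284597 0.12617984 0.03      ] 0.12972828471252953 30.529558841574016
foot [0.5358533  0.06153521 0.045     ] [0.64420306 0.12543341 0.045     ] 0.12578812039284837 30.529558841574048
lid chord [0.61218288 0.02345158 0.2       ] [0.57614107 0.0790239  0.2       ] 0.06623665858672627 122.9657031385921
lid chord [0.64591607 0.03420215 0.2       ] [0.60452111 0.09378454 0.2       ] 0.07255069076085209 124.78970064063435
lid chord [0.59712114 0.02827777 0.22      ] [0.56330503 0.08041831 0.22      ] 0.062146319771611266 122.965703138592
lid chord [0.62877119 0.03836446 0.22      ] [0.58993252 0.09426742 0.22      ] 0.06807043899673335 124.78970064063435
tip (array([0.54016824, 0.0171969 , 0.19637967]), np.float64(0.00181568271672443))
lid outer c (array([0.60522928, 0.06689361, 0.22461583]), np.float64(0.0006150218173970194))
exit (array([0.56848077, 0.04244791, 0.13119562]), np.float64(0.004913689440713107))
crock rim [0.4257119  0.31713398 0.1       ] (array([0.42590497, 0.3176846 , 0.09840875]), np.float64(0.0021953464424068507))
rim left [0.57059565 0.02387081 0.153     ] rim L2 [0.61207827 0.03726154 0.153     ]
```

```bash
cat >> h.py <<'E'
def jarR(psi,roll=0):
    c,s=np.cos(np.radians(psi)),np.sin(np.radians(psi)); z=np.array([.5*c,.5*s,-.866]); x=-np.array([.866*c,.866*s,.5]); y=np.cross(z,x)
    return Ro.from_matrix(np.column_stack([x,y,z]))*Ro.from_euler("z",roll,degrees=True)
E
python3 - <<'E'
from h import *
import pickle
w=pickle.load(open("pics/w1.pkl","rb"))
t=np.array([.540,.0172,.1964]); ax=np.array([.424,.265,-.866])
print((proj(w,[t,t+.03*ax,t+.065*ax])-[215,195])*4)
R=jarR(32); print(plan(t-.051*ax,R)); print(manip.sense()["joint_positions"])
E
```

```text
[[ 68.02275104 284.198172  ]
 [112.22216465 268.98354227]
 [156.57078174 253.71755267]]
(array([-1.946, -0.916,  2.78 ]), array([-1.633, -3.522, -6.052]))
[-0.08927299  0.07291895  1.41059337 -0.00173184  1.65923998 -1.35296537]
```

```bash
python3 -m jog '[[-0.4,-0.2,0.4,-0.27,-0.58,-1,40],[-0.8,-0.4,0.8,-0.54,-1.17,-2,40],[-1.2,-0.6,1.2,-0.81,-1.76,-3,40],[-1.5,-0.75,1.6,-1.08,-2.34,-4,40],[-1.7,-0.85,2.0,-1.35,-2.93,-5,40]]' | tail -n 5
python3 - <<'E'
from h import *
t=np.array([.540,.0172,.1964]); ax=np.array([.424,.265,-.866])
print(plan(t-.051*ax,jarR(32))); print(manip.sense()["joint_positions"])
E
```

```text
time_s: 2.02
tcp_pos: [0.5078, 0.0104, 0.2788]
orientation: [0.211, -0.197, 0.956, 0.06]
contact_force: [0.1, 0.5, 0.1]
gripper_width: 0.0399
(array([ 0.198, -0.232,  0.746]), array([-0.287, -0.575, -1.018]))
[-0.38227982  0.04220283  1.76282699  0.37894693  1.06907495 -2.49922827]
```

```bash
python3 -m jog '[[0.198,-0.232,0.746,-0.287,-0.575,-1.018,40],[0.198,-0.232,0.746,-0.287,-0.575,-1.018,40],[0.198,-0.232,0.746,-0.287,-0.575,-1.018,40]]' | tail -n 5
python3 - <<'E'
from h import *
import pickle
t=np.array([.540,.0172,.1964]); ax=np.array([.424,.265,-.866])
print(plan(t+.039*ax,jarR(32))); print(manip.sense()["joint_positions"])
c=manip.camera_model("wrist"); im=manip.snapshot("wrist"); cv2.imwrite("pics/w2.png",im[:,:,::-1]); pickle.dump(c,open("pics/w2.pkl","wb"))
print(proj(c,[t,t+.02*ax,t+.065*ax,[.5796,.0462,.153]]))
E
```

```text
time_s: 2.4
tcp_pos: [0.5181, 0.0037, 0.2399]
orientation: [0.248, -0.266, 0.929, 0.072]
contact_force: [0.3, 0.2, 0.3]
gripper_width: 0.0398
(array([-0.013, -0.005,  1.791]), array([ 0.008, -0.008, -0.01 ]))
[-0.43883701  0.09260113  1.84006856  0.53096928  0.97747253 -2.81731931]
[[257.16775135 213.39014657]
 [257.11903708 203.21240457]
 [257.03477082 185.60687867]
 [261.3380802  210.14176087]]
```

View pics/w2.png

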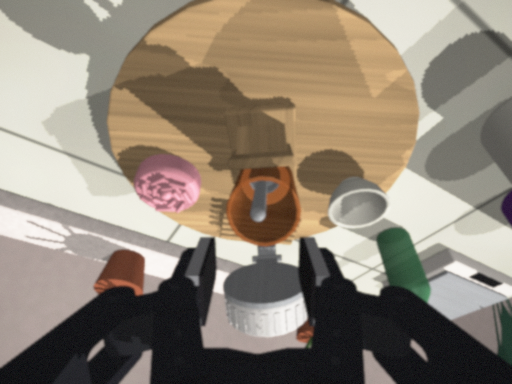

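The handle tip is at (258,215), where I predicted it. The jar mouth is near (263,210), the hinge at (266,253) and the lid at (264,300). The tool is aligned, so I'll go in and grip.

```bash
python3 -m jog '[[0,0,0.6,0,0,0,40],[0,0,1.2,0,0,0,40],[0,0,1.79,0,0,0,40],[0,0,1.79,0,0,0,40],[0,0,1.79,0,0,0,0]]' 40 | tail -n 5;python3 -m jog '[[0,0,0,0,0,0,0],[0,0,0,0,0,0,0],[0,0,0,0,0,0,0]]' 40 | tail -n 5; python3 -c "
from h import *
print(manip.sense()['joint_positions'])"
```

```text
time_s: 3.08
tcp_pos: [0.5565, 0.0275, 0.1645]
orientation: [0.249, -0.266, 0.928, 0.071]
contact_force: [0.6, 0.4, 0.2]
gripper_width: 0.0228
time_s: 3.45
tcp_pos: [0.5567, 0.0274, 0.1655]
orientation: [0.25, -0.266, 0.928, 0.071]
contact_force: [-3.6, -0.1, 6.1]
gripper_width: 0.0091
[-0.35100499  0.26308894  1.85049229  0.59704808  0.77899909 -2.85965516]
```

```bash
python3 -m jog '[[0,0,-0.3,0,0,0,0],[0,0,-0.7,0,0,0,0],[0,0,-1.1,0,0,0,0],[0,0,-1.5,0,0,0,0],[0,0,-1.9,0,0,0,0]]' 50 | tail -n 5;python3 -m jog '[[0,0,-0.4,0,0,0,0],[0,0,-0.8,0,0,0,0],[0,0,-1.2,0,0,0,0],[0,0,-1.2,0,0,0,0]]' | tail -n 5
python3 - <<'E'
from h import *
import pickle
print(manip.sense()["joint_positions"])
c=manip.camera_model("wrist"); im=manip.snapshot("wrist"); cv2.imwrite("pics/w3.png",im[:,:,::-1]); pickle.dump(c,open("pics/w3.pkl","wb"))
im=manip.snapshot("scene"); cv2.imwrite("pics/s3.png",im[:,:,::-1])
a=cv2.imread("pics/w3.png"); b=cv2.imread("pics/s3.png")
cv2.imwrite("pics/v3.png",np.hstack([a[60:360,130:410],cv2.resize(b[90:240,200:340],(280,300))]))
E
```

```text
time_s: 4.08
tcp_pos: [0.5156, 0.0016, 0.249]
orientation: [0.25, -0.266, 0.928, 0.07]
contact_force: [0.8, 0.7, -0.8]
gripper_width: 0.009
time_s: 4.58
tcp_pos: [0.4898, -0.0151, 0.3024]
orientation: [0.251, -0.266, 0.928, 0.068]
contact_force: [0.3, -0.6, -1.6]
gripper_width: 0.0088
[-0.51510817 -0.02490552  1.79497903  0.50180979  1.14622331 -2.80160281]
```

View pics/v3.png

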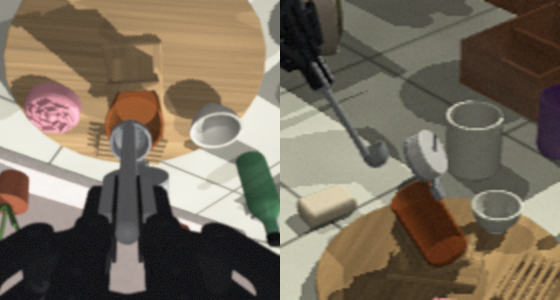

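The ladle is out and held along the fingers, with its bowl (scene crop (375,152)) clear of the jar. Next I carry it to the crock.

```bash
cat >> h.py <<'E'
def downR(yaw):
    c,s=np.cos(np.radians(yaw)),np.sin(np.radians(yaw)); z=np.array([0,0,-1.]); x=-np.array([c,s,0]); return Ro.from_matrix(np.column_stack([x,np.cross(z,x),z]))
E
python3 -c "
from h import *
print(plan([.416,.3175,.30],downR(0)))"
```

```text
(array([-1.956,  6.415,  1.124]), array([1.024, 3.667, 3.901]))
```

```bash
python3 -m jog '[[-0.2,0.6,-0.1,0.12,0.43,0.46,0],[-0.5,1.5,0,0.26,0.93,0.98,0],[-0.8,2.5,0.1,0.4,1.43,1.52,0],[-1.1,3.5,0.3,0.56,2.0,2.13,0],[-1.4,4.5,0.6,0.72,2.57,2.73,0]]' | tail -n 5; python3 -c "
from h import *
print(plan([.416,.3175,.30],downR(0)))"
```

```text
time_s: 5.3
tcp_pos: [0.4343, 0.2185, 0.3088]
orientation: [0.076, -0.08, 0.994, 0.02]
contact_force: [1.0, -0.8, -0.6]
gripper_width: 0.0085
(array([0.075, 2.007, 0.224]), array([0.292, 1.087, 1.153]))
```

```bash
python3 -m jog '[[0.03,0.7,0.08,0.1,0.36,0.38,0],[0.06,1.4,0.15,0.2,0.72,0.77,0],[0.075,2.007,0.224,0.292,1.087,1.153,0],[0.075,2.007,0.224,0.292,1.087,1.153,0],[0.075,2.007,0.224,0.292,1.087,1.153,0]]' | tail -n 5
python3 - <<'E'
from h import *
import pickle
c=manip.camera_model("wrist"); im=manip.snapshot("wrist"); cv2.imwrite("pics/w4.png",im[:,:,::-1]); pickle.dump(c,open("pics/w4.pkl","wb"))
d=manip.camera_model("side"); im2=manip.snapshot("side"); cv2.imwrite("pics/d4.png",im2[:,:,::-1])
im3=manip.snapshot("scene"); cv2.imwrite("pics/s4.png",im3[:,:,::-1])
print(plan([.416,.3175,.15],downR(0)),proj(c,[.426,.3175,.1]),manip.sense()["joint_positions"])
b=cv2.imread("pics/d4.png");a=cv2.imread("pics/w4.png");s=cv2.imread("pics/s4.png")
cv2.imwrite("pics/v4.png",np.hstack([a[60:360,130:410],cv2.resize(b[70:190,160:260],(250,300)),cv2.resize(s[60:200,230:350],(257,300))]))
E
```

```text
time_s: 5.92
tcp_pos: [0.416, 0.3172, 0.2994]
orientation: [-0.0, -0.0, 1.0, -0.0]
contact_force: [-0.1, 0.0, -0.8]
gripper_width: 0.0087
(array([0.004, 0.013, 3.002]), array([ 0.001,  0.004, -0.006])) [257.11416917 172.89736694] [ 4.26575478e-01  2.68361652e-01  1.37848256e+00 -1.35770477e-04
  1.49417270e+00 -1.14340807e+00]
```

View pics/v4.png

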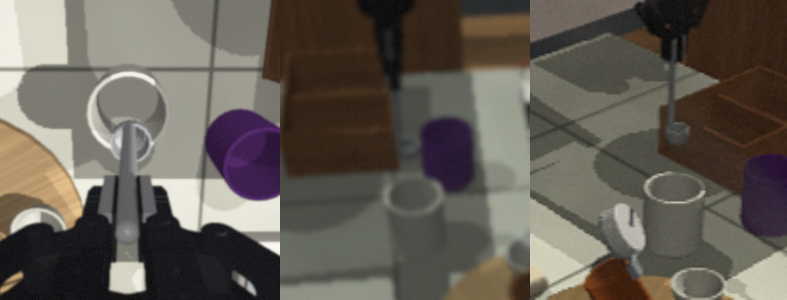

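The ladle hangs vertical and the crock rim centre sits at wrist (257,172), as predicted. I'll lower it.

```bash
python3 -m jog '[[0,0,0.7,0,0,0,0],[0,0,1.5,0,0,0,0],[0,0,2.3,0,0,0,0],[0,0,2.9,0,0,0,0],[0,0,3.0,0,0,0,0]]' | tail -n 5;python3 -m jog '[[0,0,0.1,0,0,0,0],[0,0,0.18,0,0,0,0],[0,0,0.18,0,0,0,0]]' | tail -n 5
```

```text
time_s: 6.7
tcp_pos: [0.4157, 0.3161, 0.1489]
orientation: [-0.001, 0.001, 1.0, -0.001]
contact_force: [0.7, -0.4, -0.8]
gripper_width: 0.0088
time_s: 7.08
tcp_pos: [0.4158, 0.3161, 0.1403]
orientation: [-0.001, 0.001, 1.0, -0.0]
contact_force: [-0.2, 0.4, -1.4]
gripper_width: 0.0085
```

```bash
python3 -m jog '[[0,0,0.05,0,0,0,0],[0,0,0.1,0,0,0,0],[0,0,0.1,0,0,0,0]]' | tail -n 5
```

```text
time_s: 7.45
tcp_pos: [0.4157, 0.3161, 0.1352]
orientation: [-0.001, 0.001, 1.0, -0.0]
contact_force: [-0.7, 0.2, -2.4]
gripper_width: 0.0085
```

```bash
python3 -m jog '[[0,0,0.05,0,0,0,0],[0,0,0.1,0,0,0,0],[0,0,0.1,0,0,0,0]]' | tail -n 5
```

```text
time_s: 7.82
tcp_pos: [0.4163, 0.3166, 0.1319]
orientation: [0.0, 0.001, 1.0, 0.0]
contact_force: [-3.4, -0.6, 13.0]
gripper_width: 0.0088
```

```bash
python3 -m jog '[[0,0,-0.05,0,0,0,14],[0,0,-0.05,0,0,0,20],[0,0,-0.05,0,0,0,28],[0,0,-0.05,0,0,0,45],[0,0,-0.05,0,0,0,60]]' | tail -n 5;python3 -m jog '[[0,0,-0.6,0,0,0,60],[0,0,-1.6,0,0,0,60],[0,0,-2.6,0,0,0,60],[0,0,-3.6,0,0,0,60],[0,0,-3.9,0,0,0,60]]' | tail -n 5
python3 - <<'E'
from h import *
import pickle
c=manip.camera_model("wrist"); a=manip.snapshot("wrist")[:,:,::-1]; s=manip.snapshot("scene")[:,:,::-1]
cv2.imwrite("pics/v5.png",np.hstack([a[60:360,130:410],cv2.resize(s[60:200,230:350],(257,300))]))
# lid closure geometry
psi=32
R=downR(0)
ex=np.array([np.cos(np.radians(psi)),np.sin(np.radians(psi)),0]); ey=np.array([-ex[1],ex[0],0]); ez=np.array([0,0,1.])
m=np.array([.5796,.0462,.153]); u=.866*ex+.5*ez; a_=-.5*ex+.866*ez
h=m+.042*u+.0025*a_; print("hinge",h)
E
```

```text
time_s: 8.45
tcp_pos: [0.4163, 0.3166, 0.1343]
orientation: [0.0, 0.001, 1.0, 0.0]
contact_force: [-0.4, 0.5, 0.4]
gripper_width: 0.0598
time_s: 9.07
tcp_pos: [0.4166, 0.3167, 0.3322]
orientation: [0.003, 0.001, 1.0, 0.001]
contact_force: [-1.1, 0.0, -0.7]
gripper_width: 0.0597
hinge [0.60938515 0.06481182 0.176165  ]
```

View pics/v5.png

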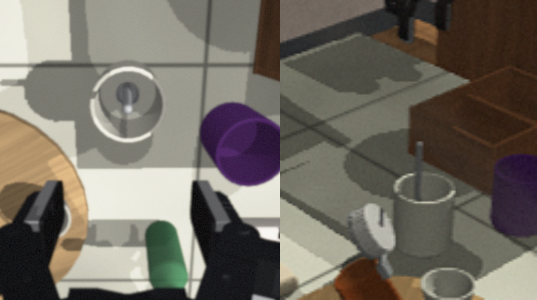

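The ladle stands in the crock with its handle up, and the crock is undisturbed. Before pushing the lid I'll check its angle by projecting points at several angles into the earlier view w2.

```bash
cat >> h.py <<'E'
psi=32
ex=np.array([np.cos(np.radians(psi)),np.sin(np.radians(psi)),0]); ey=np.array([-ex[1],ex[0],0]); ez=np.array([0,0,1.])
m=np.array([.5796,.0462,.153]); u=.866*ex+.5*ez; a_=-.5*ex+.866*ez
hg=m+.042*u+.0025*a_
def lidpt(th,r,h,y=0): return hg+u*(-r*np.cos(th)+h*np.sin(th))+a_*(r*np.sin(th)+h*np.cos(th))+ey*y
E
python3 - <<'E'
from h import *
import pickle
c=pickle.load(open("pics/w2.pkl","rb")); s=manip.camera_model("scene")
print("hinge",proj(c,hg),"mouth rim -u,+u,+y,-y",proj(c,[m-.03*u,m+.03*u,m+.03*ey,m-.03*ey]).round(0).tolist())
for th in (1.2,1.4,1.57,1.75,1.95):
    print(th,"w2 in-near,in-far,out-far,in L,R,out L,R",proj(c,[lidpt(th,10,-2),lidpt(th,74,-2),lidpt(th,73,24.5e-0*.001*1) if 0 else lidpt(th,.073,.0245),]).round(0).tolist()[2:],
      proj(c,[lidpt(th,.010,-.002),lidpt(th,.074,-.002),lidpt(th,.042,-.002,.032),lidpt(th,.042,-.002,-.032),lidpt(th,.042,.0245,.031),lidpt(th,.042,.0245,-.031)]).round(0).tolist(),
      "scene top c, free edge",proj(s,[lidpt(th,.042,.0245),lidpt(th,.073,.0245)]).round(0).tolist())
E
```

```text
hinge [261.24175808 256.26658147] mouth rim -u,+u,+y,-y [[261.0, 176.0], [261.0, 243.0], [297.0, 210.0], [226.0, 210.0]]
1.2 w2 in-near,in-far,out-far,in L,R,out L,R [[263.0, 309.0]] [[261.0, 255.0], [263.0, 267.0], [305.0, 261.0], [219.0, 261.0], [304.0, 297.0], [220.0, 297.0]] scene top c, free edge [[271.0, 167.0], [262.0, 159.0]]
1.4 w2 in-near,in-far,out-far,in L,R,out L,R [[263.0, 328.0]] [[261.0, 258.0], [263.0, 290.0], [305.0, 272.0], [219.0, 272.0], [303.0, 306.0], [221.0, 306.0]] scene top c, free edge [[275.0, 167.0], [267.0, 158.0]]
1.57 w2 in-near,in-far,out-far,in L,R,out L,R [[263.0, 340.0]] [[261.0, 260.0], [263.0, 308.0], [305.0, 281.0], [219.0, 281.0], [302.0, 311.0], [222.0, 311.0]] scene top c, free edge [[278.0, 167.0], [272.0, 157.0]]
1.75 w2 in-near,in-far,out-far,in L,R,out L,R [[262.0, 349.0]] [[261.0, 262.0], [263.0, 324.0], [304.0, 289.0], [220.0, 290.0], [301.0, 314.0], [223.0, 315.0]] scene top c, free edge [[281.0, 168.0], [277.0, 157.0]]
1.95 w2 in-near,in-far,out-far,in L,R,out L,R [[262.0, 354.0]] [[261.0, 264.0], [263.0, 338.0], [304.0, 297.0], [220.0, 297.0], [299.0, 316.0], [224.0, 316.0]] scene top c, free edge [[285.0, 169.0], [283.0, 159.0]]
```

```bash
sed -i 's/m=np.array(\[.5796,.0462,.153\])/m=np.array([.5785,.0479,.153])/' h.py; python3 -c "
from h import *
T=hg+u*.0505+a_*.13; print(T,plan(T,jarR(32,5)))"
```

```text
[0.59024971 0.05524203 0.313995  ] (array([-3.482, -5.223,  0.324]), array([-1.198, -3.568, -3.306]))
```

```bash
python3 -m jog '[[-0.5,-0.8,-0.4,-0.18,-0.54,-0.5,0],[-1.1,-1.7,-0.6,-0.38,-1.14,-1.06,0],[-1.7,-2.6,-0.6,-0.58,-1.75,-1.62,0],[-2.3,-3.5,-0.5,-0.8,-2.38,-2.2,0],[-2.9,-4.4,-0.3,-1,-3,-2.8,0]]' | tail -n 5; python3 -c "
from h import *
T=hg+u*.0505+a_*.13; print(plan(T,jarR(32,5)),manip.sense()['joint_positions'])"
```

```text
time_s: 9.8
tcp_pos: [0.5615, 0.0948, 0.3434]
orientation: [0.208, -0.193, 0.956, 0.069]
contact_force: [0.5, -0.2, -0.9]
gripper_width: 0.0
(array([ 0.037, -0.985,  0.576]), array([-0.186, -0.56 , -0.492])) [-0.16457296  0.13502706  1.4942877   0.29821764  1.17635315 -2.20187753]
```

```bash
python3 -m jog '[[0.02,-0.5,0.3,-0.09,-0.28,-0.25,0],[0.037,-0.985,0.576,-0.186,-0.56,-0.492,0],[0.037,-0.985,0.576,-0.186,-0.56,-0.492,0],[0.037,-0.985,0.576,-0.186,-0.56,-0.492,0]]' | tail -n 5
python3 - <<'E'
from h import *
T=hg+u*.0505+a_*.05; print(plan(T,jarR(32,5)),manip.sense()['joint_positions'])
c=manip.camera_model("wrist"); a=manip.snapshot("wrist")[:,:,::-1]; cv2.imwrite("pics/w6.png",a)
print(proj(c,[T,T+.011*-u,lidpt(1.55,.073,.0245),lidpt(1.55,.042,.0245)]).round(0).tolist())
E
```

```text
time_s: 10.3
tcp_pos: [0.5899, 0.0558, 0.3136]
orientation: [0.245, -0.225, 0.939, 0.082]
contact_force: [-0.2, -0.1, 0.5]
gripper_width: 0.0001
(array([-0.007, -0.014,  1.593]), array([ 0.004, -0.009, -0.006])) [-0.26817464  0.1848049   1.53577607  0.42763607  1.08941934 -2.44597352]
[[256.0, 199.0], [255.0, 184.0], [252.0, 169.0], [253.0, 160.0]]
```

View pics/w6.png

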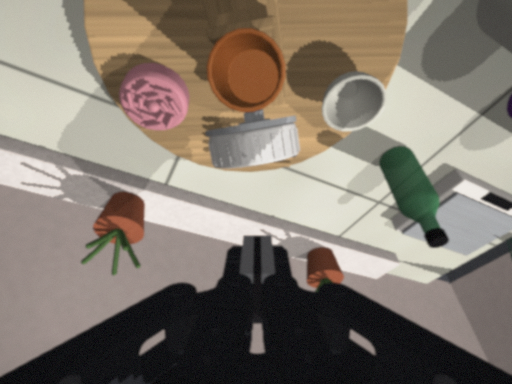

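The lid stands with its free edge at (256,167), matching θ≈1.55. The fingertips will come down 15 mm behind its outer face.

```bash
python3 -m jog '[[0,0,0.5,0,0,-0.3,0],[0,0,1.1,0,0,-0.6,0],[0,0,1.593,0,0,-0.625,0],[0,0,1.593,0,0,-0.625,0]]' 60 | tail -n 5; python3 -m jog '[[0.15,0,0,0,0,0,0],[0.3,0,0,0,0,0,0],[0.45,0,-0.05,0,0,0,0],[0.586,0,-0.095,0,0,0,0],[0.586,0,-0.095,0,0,0,0]]' | tail -n 5; python3 -c "
from h import *
print(plan(hg+u*.0505+a_*.05,jarR(32)))"
```

```text
time_s: 10.85
tcp_pos: [0.6232, 0.0786, 0.2441]
orientation: [0.247, -0.267, 0.929, 0.072]
contact_force: [0.2, 0.2, 0.1]
gripper_width: 0.0005
time_s: 11.48
tcp_pos: [0.5993, 0.0634, 0.2338]
orientation: [0.247, -0.267, 0.929, 0.072]
contact_force: [-0.3, -1.0, 0.1]
gripper_width: -0.0001
(array([-0.594, -0.043,  0.09 ]), array([ 0.016, -0.016,  0.001]))
```

```bash
python3 -m jog '[[0.17,0,-0.02,0,0,0,0],[0.33,0,-0.01,0,0,0,0],[0.5,0,0.02,0,0,0,0],[0.65,0,0.075,0,0,0,0],[0.65,0,0.075,0,0,0,0]]' | tail -n 5
python3 - <<'E'
from h import *
s=manip.snapshot("scene")[:,:,::-1]; w=manip.snapshot("wrist")[:,:,::-1]
cv2.imwrite("pics/s7.png",s);cv2.imwrite("pics/w7.png",w)
print(plan(hg+u*.0505+a_*.05,jarR(32)))
E
```

```text
time_s: 12.1
tcp_pos: [0.5765, 0.0493, 0.2137]
orientation: [0.247, -0.267, 0.929, 0.072]
contact_force: [0.3, -0.3, 0.1]
gripper_width: -0.0001
(array([-1.245, -0.043,  0.013]), array([ 0.018, -0.017,  0.001]))
```

Run:
```python
from h import *
a=cv2.imread("pics/s4.png").astype(int);b=cv2.imread("pics/s7.png").astype(int)
for n,i in(("before",a),("now",b)):
    print(n); print("\n".join(" ".join("%3d,%3d"%(i[r,c].mean(),i[r,c,2]-i[r,c,0]) for c in range(256,296,4)) for r in range(150,194,4)))
s=manip.camera_model("scene")
for th in (1.55,.7): print(th,proj(s,[lidpt(th,.042,.0245),lidpt(th,.073,.0245),lidpt(th,.01,.0245)]).round(0).tolist())
p,_=tool(); print("tcp",proj(s,p))
```

```text
before
114, 16 112, 13 113, 17 115, 14 102, 11  78, 11  75, 11 120, 12  82,  8  86, 13
115, 12 114, 17 115, 13 110, 20 119, 17 110, 14 111, 13  71,  8  79,  9 137, 17
113, 16 113, 17 129,  5 118, 10 184, 10 146,  9 112, 15  70,  7  81, 11  87, 12
115, 16 114, 13 117,  7  92,  8 183, 13 144,  7 177, 12  72,  9  80, 10  88, 14
 80, 11  72,  8 109,  6  97,  6 187, 11 184, 11 184, 10  71,  8  82, 12  89, 10
166, 19  73, 10  71,  2  95,  8  99,  6 178, 10 183, 13  67,  9  82, 11  88, 12
168, 18 168, 17 152, 21  93, 10  88,  7 136,  9 177, 12  64,  7  82, 11  89, 11
168, 19 166, 19 175, 20  56,  1  81,  5  80,  5  96,  7  70, 10  72, 12  89, 13
171, 20  48,  6  67, 50  32, 42  28, 39  73,  0 111,  4  75, 11  78,  9  80,  7
200, 21  44, 58  40, 43  41, 42  34, 45  65, -3 128,  0  72, 12  78,  6  76,  9
 74, 97  58, 68  45, 55  38, 53  32, 49  33, 50  79, 85 106, 65 109, 68 110, 68
now
 27, -1  20, -4 119, 15 116, 15 103, 13  76, 11  80,  9 101, 12  80,  7  78, 11
 17, -4  44,  0 116, 15 114, 19 116, 13 117, 16 112, 12  76,  9  83,  7 143, 14
 11, -3  40, -1  94,  3 117, 15 118, 13 119, 18 119, 16  79,  8  84,  8  90, 12
 12, -3  15, -2 105,  1 116, 14 119, 16 116, 14 115, 14  75, 10  87,  9  91, 11
199, 13   7, -2  33,  0 188, 10 144, 15 116, 16 113, 13  74, 11  84, 12  91, 10
 84,  5  87,  6 140,  7 190, 10 206, 12 108, 14 113, 13  78,  9  87,  9  95, 11
 90, 10 186, 12 184, 15 183, 10 184, 11  72,  9 110, 12  76, 11  85, 10  91, 10
 91,  6  90,  7  89,  6  90,  5  79,  7 134,  5 118,  9 111, 15  72,  9  93, 10
 58, -2  98,  7  92,  6  89,  5  69, -3 105,  2 128,  7 113, 15 115, 14  74, 10
173, 20  44, 58  38, 49  37, 48  33, 48  72, -4 128,  1 112, 13 109, 15 113, 16
 68, 92  60, 69  48, 52  36, 56  37, 51  33, 55  82, 90 110, 66 110, 70 111, 69
1.55 [[278.0, 167.0], [272.0, 157.0], [284.0, 176.0]]
0.7 [[264.0, 170.0], [253.0, 166.0], [276.0, 174.0]]
tcp [265.10686014 167.45942368]
```

The image values show the lid swinging over with the finger: its bright top is now around (266,172). I'll continue to shut.

```bash
python3 -m jog '[[0.14,0,0.07,0,0,0,0],[0.275,0,0.175,0,0,0,0],[0.425,0,0.335,0,0,0,0],[0.5,0,0.44,0,0,0,0],[0.545,0,0.51,0,0,0,0]]' | tail -n 5; python3 -m jog '[[0,0,0.03,0,0,0,0],[0,0,0.06,0,0,0,0]]' | tail -n 5
```

```text
time_s: 12.82
tcp_pos: [0.5675, 0.0437, 0.178]
orientation: [0.247, -0.267, 0.929, 0.072]
contact_force: [-1.9, -1.4, 0.4]
gripper_width: 0.0002
time_s: 13.08
tcp_pos: [0.5682, 0.044, 0.1767]
orientation: [0.247, -0.268, 0.929, 0.072]
contact_force: [-29.0, -14.0, 28.1]
gripper_width: -0.0002
```

The lid is shut and firmly seated (the contact plane is 26 mm above the rim, against 27 expected). I'll back off, open the gripper and look.

```bash
python3 -m jog '[[0,0,-0.3,0,0,0,0],[0,0,-1.0,0,0,0,60],[0,0,-1.8,0,0,0,85],[0,0,-1.8,0,0,0,85],[0,0,-1.8,0,0,0,85]]' | tail -n 5
python3 - <<'E'
from h import *
import pickle
c=manip.camera_model("wrist"); w=manip.snapshot("wrist")[:,:,::-1].copy(); cv2.imwrite("pics/w8.png",w); pickle.dump(c,open("pics/w8.pkl","wb"))
L=lidpt(0,.042,.0245)
print("L",L,"pred",proj(c,[L,L+.031*u,L-.031*u,L+.031*ey,L-.031*ey]).round(0).tolist())
hsv=cv2.cvtColor(w,cv2.COLOR_BGR2HSV)
mk=((hsv[...,1]<45)&(hsv[...,2]>150)).astype(np.uint8)
uv=proj(c,L).astype(int); x0,y0=uv-60
r=w[y0:y0+120,x0:x0+120]; mk=mk[y0:y0+120,x0:x0+120]
n,lab,st,ce=cv2.connectedComponentsWithStats(mk)
for i in np.argsort(-st[1:,4])[:4]+1: print(st[i],ce[i]+[x0,y0])
cv2.imwrite("pics/w8c.png",cv2.resize(r,None,fx=5,fy=5,interpolation=cv2.INTER_CUBIC)); print(x0,y0)
E
```

```text
time_s: 13.7
tcp_pos: [0.5303, 0.0203, 0.2543]
orientation: [0.247, -0.268, 0.929, 0.072]
contact_force: [0.5, -0.3, -0.7]
gripper_width: 0.0725
L [0.56705135 0.04074609 0.176382  ] pred [[254.0, 192.0], [254.0, 230.0], [254.0, 151.0], [295.0, 192.0], [213.0, 192.0]]
[   0   24  120   96 7443] [252.20045681 210.39983877]
[24 38  1  1  1] [218. 169.]
[ 22 119   1   1   1] [216. 250.]
194 131
```

View pics/w8c.png

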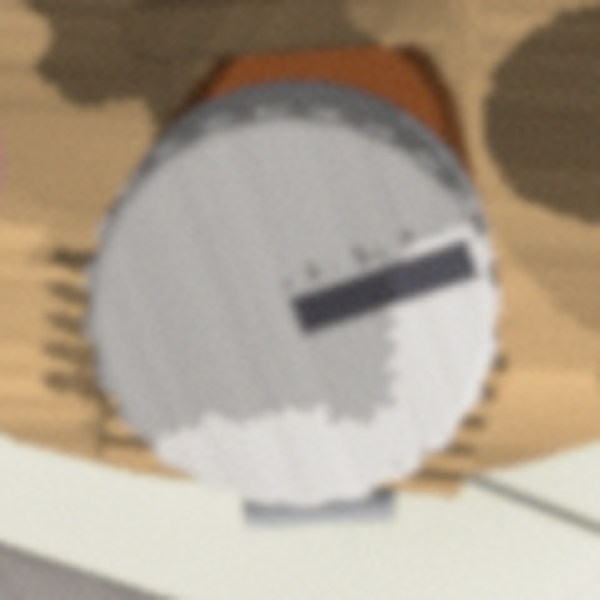

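The lid lies on the mouth with its top centred at (253,193), against a prediction of (254,192). The bar points right and slightly up and the hinge is at the bottom, so about 100° of clockwise turn is left. I'll start the grip rolled to 130° so the fingers never cross the hinge.

```bash
python3 -m jog '[[0,0,0,0,0,1.3,85],[0,0,0,0,0,2.6,85],[0,0,0,0,0,3.9,85],[0,0,0,0,0,5.2,85],[0,0,0,0,0,6.5,85]]' | tail -n 5;python3 -m jog '[[0,0,0,0,0,1.3,85],[0,0,0,0,0,2.6,85],[0,0,0,0,0,3.9,85],[0,0,0,0,0,5.2,85],[0,0,0,0,0,6.5,85]]' | tail -n 5
python3 - <<'E'
from h import *
L=lidpt(0,.042,.0245)
T=L+.045*a_
print(plan(T,jarR(34,130)),manip.sense()["joint_positions"])
E
```

```text
time_s: 14.38
tcp_pos: [0.5302, 0.0208, 0.2527]
orientation: [0.188, 0.169, 0.952, 0.174]
contact_force: [-0.3, 0.4, 0.5]
gripper_width: 0.0853
time_s: 15.0
tcp_pos: [0.5301, 0.0213, 0.2515]
orientation: [0.091, 0.572, 0.78, 0.239]
contact_force: [-0.6, -0.7, -0.0]
gripper_width: 0.0852
(array([-0.071, -0.007,  0.818]), array([-0.012,  0.085,  2.953])) [-0.38676309  0.10637731  1.79032036  0.50458505  0.99263449 -0.91784828]
```

```bash
python3 -m jog '[[-0.03,0,0.2,0,0.03,1.2,85],[-0.05,0,0.5,-0.01,0.06,2.3,85],[-0.071,-0.007,0.818,-0.012,0.085,2.953,85],[-0.071,-0.007,0.818,-0.012,0.085,2.953,85]]' | tail -n 5
python3 - <<'E'
from h import *
import pickle
L=lidpt(0,.042,.0245)
print(plan(L-.025*a_,jarR(34,130)),manip.sense()["joint_positions"])
c=manip.camera_model("wrist"); w=manip.snapshot("wrist")[:,:,::-1].copy(); cv2.imwrite("pics/w9.png",w); pickle.dump(c,open("pics/w9.pkl","wb"))
E
```

```text
time_s: 15.5
tcp_pos: [0.5476, 0.0295, 0.2135]
orientation: [0.034, 0.718, 0.647, 0.255]
contact_force: [1.0, 0.1, 0.2]
gripper_width: 0.0848
(array([-0.02 ,  0.044,  1.367]), array([-0.026, -0.007,  0.   ])) [-0.35993905  0.18800791  1.80251561  0.54333465  0.90915138 -0.54294756]
```

```bash
python3 -m jog '[[-0.02,0.044,0.5,-0.026,0,0,85],[-0.02,0.044,0.9,-0.026,0,0,85],[-0.02,0.044,1.15,-0.026,0,0,85],[-0.02,0.044,1.3,-0.026,0,0,85],[-0.02,0.044,1.367,-0.026,0,0,85]]' | tail -n 5; python3 -m jog '[[0,0,0,0,0,0,70],[0,0,0,0,0,0,64],[0,0,0,0,0,0,58],[0,0,0,0,0,0,58],[0,0,0,0,0,0,58]]' 40 | tail -n 5
```

```text
time_s: 16.18
tcp_pos: [0.5781, 0.0471, 0.1558]
orientation: [0.037, 0.717, 0.647, 0.257]
contact_force: [-0.2, -0.2, 0.4]
gripper_width: 0.0847
time_s: 16.8
tcp_pos: [0.5779, 0.0469, 0.1564]
orientation: [0.037, 0.717, 0.647, 0.257]
contact_force: [-5.9, -2.3, 5.6]
gripper_width: 0.0608
```

Gripped on the disc at 61 mm. Now I turn clockwise (+z), watching the moment.

```bash
python3 -m jog '[[0,0,0,0,0,0.6,50],[0,0,0,0,0,1.4,50],[0,0,0,0,0,2.2,50],[0,0,0,0,0,3.0,50],[0,0,0,0,0,3.8,50]]' 50 | tail -n 5; python3 -c "
from h import *
def q():
    s=manip.sense();_,R=tool();print(R.inv().apply(s['contact_force']).round(1),R.inv().apply(s['ft_torque']).round(2),s['joint_positions'][5])
q()"; python3 -m jog '[[0,0,0,0,0,0.8,50],[0,0,0,0,0,1.6,50],[0,0,0,0,0,2.4,50],[0,0,0,0,0,3.2,50],[0,0,0,0,0,4.0,50]]'| tail -n 5;  python3 -c "
from h import *
s=manip.sense();_,R=tool();print(R.inv().apply(s['contact_force']).round(1),R.inv().apply(s['ft_torque']).round(2),s['joint_positions'][5])"
```

```text
time_s: 17.42
tcp_pos: [0.5778, 0.0468, 0.1567]
orientation: [-0.032, 0.862, 0.435, 0.258]
contact_force: [-0.1, 0.1, 1.1]
gripper_width: 0.06
[ 0.5  0.  -1. ] [ 0.37 -0.29 -0.15] -0.047748876642923856
time_s: 18.05
tcp_pos: [0.5779, 0.0467, 0.1569]
orientation: [-0.102, 0.949, 0.179, 0.239]
contact_force: [3.1, -0.1, -1.9]
gripper_width: 0.0604
[1.6 1.5 2.9] [-0.05 -0.28 -0.09] 0.5141941006131051
```

```bash
cat > q.py <<'E'
from h import *
s=manip.sense();_,R=tool();print(R.inv().apply(s['contact_force']).round(1),R.inv().apply(s['ft_torque']).round(2),s['joint_positions'][5].round(3))
E
python3 -m jog '[[0,0,0,0,0,0.7,50],[0,0,0,0,0,1.4,50],[0,0,0,0,0,2.1,50],[0,0,0,0,0,2.8,50]]' | tail -n 5;python3 q.py; python3 -m jog '[[0,0,0,0,0,0.5,50],[0,0,0,0,0,1.0,50],[0,0,0,0,0,1.5,50]]'| tail -n 5; python3 q.py;python3 -m jog '[[0,0,0,0,0,0.5,50],[0,0,0,0,0,1.0,50]]'| tail -n 5; python3 q.py
```

```text
time_s: 18.55
tcp_pos: [0.578, 0.0464, 0.1568]
orientation: [-0.147, 0.966, -0.01, 0.214]
contact_force: [2.8, -1.4, -3.1]
gripper_width: 0.0601
[1.4 2.4 3.5] [-0.36 -0.26 -0.12] 0.908
time_s: 18.92
tcp_pos: [0.578, 0.0462, 0.1568]
orientation: [-0.168, 0.959, -0.112, 0.198]
contact_force: [2.3, -0.2, -3.2]
gripper_width: 0.0602
[1.  1.  3.7] [-0.34 -0.23 -0.12] 1.12
time_s: 19.18
tcp_pos: [0.5779, 0.0462, 0.1567]
orientation: [-0.182, 0.949, -0.18, 0.185]
contact_force: [3.0, 0.0, -2.9]
gripper_width: 0.0604
[1.8 0.4 3.7] [-0.35 -0.2  -0.11] 1.261
```

```bash
for i in 1; do python3 -m jog '[[0,0,0,0,0,0.5,50],[0,0,0,0,0,1.0,50]]'| tail -n 1; python3 q.py;python3 -m jog '[[0,0,0,0,0,0.5,50],[0,0,0,0,0,1.0,50]]'| tail -n 1; python3 q.py; done
```

```text
gripper_width: 0.0603
[-7.  -1.3 -1.5] [ 0.16 -1.58 -1.95] 1.4
gripper_width: 0.0603
[-20.1  -2.5  -9.4] [ 0.41 -3.47 -2.36] 1.538
```

The stop is reached: the moment jumped from 0.12 to about 2 N m. I'll release, retreat and check.

```bash
python3 -m jog '[[0,0,0,0,0,0,62],[0,0,0,0,0,0,75],[0,0,0,0,0,0,85],[0,0,0,0,0,0,85],[0,0,0,0,0,0,85]]' | tail -n 5; python3 -m jog '[[0,0,-0.4,0,0,0,85],[0,0,-1.0,0,0,0,85],[0,0,-1.8,0,0,0,85],[0,0,-2.6,0,0,0,85],[0,0,-3.2,0,0,0,85]]' | tail -n 5
python3 - <<'E'
from h import *
import pickle
python=None
c=manip.camera_model("wrist"); w=manip.snapshot("wrist")[:,:,::-1].copy(); s=manip.snapshot("scene")[:,:,::-1].copy()
cv2.imwrite("pics/w10.png",w);cv2.imwrite("pics/s10.png",s)
L=lidpt(0,.042,.0245)
print(proj(c,[L,L+.031*u,L+.031*ey]).round(1).tolist(),"hinge",proj(c,hg).round(1))
g=w.max(2); mask=np.zeros_like(g); 
poly=proj(c,[L+.028*(np.cos(t)*u+np.sin(t)*ey) for t in np.linspace(0,6.28,40)]).astype(np.int32); cv2.fillPoly(mask,[poly],1)
med=np.median(g[mask>0]); dk=((g<.55*med)&(mask>0)).astype(np.uint8)
n,lab,st,ce=cv2.connectedComponentsWithStats(dk); print(med)
for i in np.argsort(-st[1:,4])[:3]+1:
    print(st[i],ce[i])
    if st[i,4]>15:
        P=[]
        for p in np.argwhere(lab==i)[:,::-1]:
            o,d=ray(c,p); X=o+d*((L-o)@a_)/(d@a_)-L; P.append([X@u,X@ey])
        P=np.array(P); mu=P.mean(0); v=cv2.fitLine(P.astype(np.float32),cv2.DIST_L2,0,.01,.01).ravel()[:2]
        if v@mu<0: v=-v
        print("bar centroid u,ey mm",mu*1000,"dir deg from +u",np.degrees(np.arctan2(v[1],v[0])))
E
```

```text
time_s: 20.3
tcp_pos: [0.5745, 0.0492, 0.1557]
orientation: [-0.206, 0.917, -0.305, 0.153]
contact_force: [0.3, -0.2, 0.8]
gripper_width: 0.0852
time_s: 20.92
tcp_pos: [0.509, 0.0034, 0.2963]
orientation: [-0.205, 0.917, -0.305, 0.154]
contact_force: [0.0, -0.1, -0.1]
gripper_width: 0.0852
[[258.7, 177.9], [226.1, 165.9], [246.7, 207.9]] hinge [217.7 155.8]
218.0
[228 166  28  11 136] [241.55147059 171.19852941]
bar centroid u,ey mm [16.5086921  -0.35300332] dir deg from +u 5.931165
```

The bar now points at the hinge, within 6° of my assumed axis. Finally I'll check numerically that everything else stayed put.

Run:
```python
from h import *
w=manip.snapshot("side")[:,:,::-1].copy(); cv2.imwrite("pics/d10.png",w)
for A,B in (("scene0","s10"),("side0","d10")):
    a=cv2.GaussianBlur(cv2.imread(f"pics/{A}.png"),(5,5),0);b=cv2.GaussianBlur(cv2.imread(f"pics/{B}.png"),(5,5),0)
    d=(cv2.absdiff(a,b).max(2)>35).astype(np.uint8); n,l,st,ce=cv2.connectedComponentsWithStats(d)
    print(A,[s.tolist() for s in st[1:] if s[4]>12])
# handle in crock: dark/bright column above rim in scene
s=manip.camera_model("scene"); print(proj(s,[[.416,.3175,.172],[.416,.3175,.1]]).round(0))
```

```text
scene0 [[158, 0, 15, 12, 97], [189, 0, 5, 7, 28], [210, 0, 3, 6, 13], [244, 0, 24, 5, 59], [261, 0, 43, 67, 1692], [158, 4, 62, 48, 824], [137, 19, 30, 30, 323], [208, 21, 8, 5, 24], [153, 47, 55, 32, 746], [125, 51, 27, 14, 173], [182, 65, 65, 74, 2087], [121, 68, 12, 10, 46], [136, 69, 18, 8, 83], [125, 77, 56, 19, 361], [106, 94, 14, 33, 164], [119, 100, 37, 33, 768], [137, 100, 9, 4, 20], [161, 110, 18, 12, 136], [0, 131, 124, 163, 7185], [211, 133, 4, 6, 14], [161, 136, 33, 28, 340], [114, 151, 118, 50, 1035], [269, 155, 15, 21, 168], [312, 161, 34, 25, 351], [244, 164, 34, 29, 330], [43, 175, 22, 16, 77], [282, 178, 13, 10, 59], [231, 181, 15, 10, 79], [252, 188, 4, 5, 14], [241, 191, 8, 5, 17], [122, 222, 4, 6, 20], [127, 236, 19, 40, 185], [202, 252, 9, 5, 28], [184, 258, 17, 7, 53], [201, 258, 12, 5, 29], [186, 264, 35, 20, 400], [37, 281, 66, 37, 912]]
side0 [[39, 0, 60, 19, 824], [65, 13, 72, 25, 676], [0, 14, 16, 6, 45], [14, 21, 63, 40, 1286], [0, 35, 12, 19, 180], [64, 42, 147, 97, 4953], [0, 59, 8, 18, 109], [8, 61, 55, 17, 504], [0, 85, 6, 10, 39], [9, 88, 4, 9, 26], [151, 103, 10, 17, 120], [112, 105, 31, 12, 193], [220, 107, 3, 7, 16], [101, 115, 42, 61, 913], [133, 119, 23, 14, 136], [174, 131, 73, 49, 972], [73, 151, 25, 25, 321], [25, 165, 28, 19, 344], [250, 169, 24, 24, 303], [103, 187, 10, 6, 38], [136, 186, 19, 33, 351], [29, 193, 18, 15, 160], [101, 195, 11, 19, 147], [264, 194, 6, 6, 30], [35, 209, 30, 26, 388], [112, 210, 23, 20, 270], [135, 223, 28, 65, 726], [0, 240, 100, 144, 8083], [124, 254, 13, 10, 82], [255, 255, 3, 5, 13], [264, 258, 18, 22, 240], [256, 265, 3, 9, 16], [246, 287, 7, 5, 28], [233, 289, 10, 14, 88], [86, 292, 52, 92, 2496], [46, 317, 12, 29, 157], [220, 338, 31, 46, 667]]
[[296. 127.]
 [295. 146.]]
```

Run:
```python
from h import *
a=cv2.GaussianBlur(cv2.imread("pics/s7.png"),(3,3),0).astype(int);b=cv2.GaussianBlur(cv2.imread("pics/s10.png"),(3,3),0).astype(int)
print("crock crop change since placing",np.abs(a-b)[115:182,282:314].max(), (np.abs(a-b)[115:182,282:314].max(2)>35).sum())
a=cv2.GaussianBlur(cv2.imread("pics/scene0.png"),(3,3),0).astype(int)
d=np.abs(a-b).max(2)[115:182,282:314]; ys,xs=np.where(d>35); print("since start:",[(x+282,y+115) for x,y in zip(xs,ys)][::6])
manip.finish_job()
```

```text
crock crop change since placing 5 0
since start: [(np.int64(294), np.int64(126)), (np.int64(295), np.int64(128)), (np.int64(295), np.int64(131)), (np.int64(313), np.int64(154)), (np.int64(313), np.int64(162)), (np.int64(313), np.int64(165)), (np.int64(282), np.int64(168)), (np.int64(313), np.int64(169)), (np.int64(283), np.int64(171)), (np.int64(283), np.int64(173)), (np.int64(284), np.int64(178)), (np.int64(283), np.int64(180)), (np.int64(285), np.int64(181))]
the job is handed in; nothing more can be done
```

The job is done and handed in at about 21 s on the robot's clock, well inside the 64 s limit. I stood the ladle bowl down in the white crock. Then I swung the lid over onto the jar's mouth and screwed it clockwise about 110–120° to its stop.

**Last checks**
- **Lid:** the turning moment jumped from 0.12 to about 2 N m at the stop. The bar points to the hinge, within 6° of the hinge direction I had assumed; I put that difference down to a small error in my yaw estimate for the jar rest.
- **Ladle and crock:** the handle stands upright in the crock, at the position I computed. The crock's part of the scene image has not changed since shortly after the placing.
- **Bystanders:** the before-and-after picture differences look like arm and shadow changes, with none clearly on a bystander. I had used all 12 picture views, so this was checked from pixel values rather than by eye.
- **Possible concern:** seating the lid with the fingertips briefly reached about 43 N (29, 14 and 28 N by axis). That is above the 40 N limit given for the arm and gripper body, though only the fingertips were touching.

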